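Feed a circuit panel under the guard with the push stick

TASK

Take the wooden push stick by its handle and, touching the circuit panel with the stick only, push the panel along the deck and under the low guard of the board feeder until it is fully home against the hidden stop inside, pressing it there firmly for about half a second with roughly 13 N and never with more than 20 N. Leave the panel home and lay the stick back flat on the bench, clear of the feeder, without disturbing the other things.

Things in the scene. Friction and masses are not known exactly. Their poses are not given: they have to be found in the camera images.
- feeder: Guarded board feeder fixed on the bench: aluminium deck running under a clear guard into a grey hood and housing. Its x is the feed direction (level), y left of the feed, z up; origin on the bench, on the centre line, under the guard's front edge. When the panel is fully home its rear edge is 15 to 45 mm beyond this edge (differs each time, cannot be seen), so the stick must follow it in.
- deck_start (a point): start of the feeder's deck: middle of its front edge, on its top face, at feeder x = -240 mm. The deck's top is flat, 10 mm above the bench and 120 mm wide. Sliding the panel takes about 1 to 3 N, a little more where the fences straighten it.
- fence_mouth (a point): deck top at the mouth of the two side fences, feeder x = -60 mm. From here to x = 0 the fences (14 mm high over the deck) narrow from 100 to 73 mm; from x = 0 on the panel runs in a straight channel 73 mm wide.
- guard_edge (a point): lower front edge of the clear guard plate, on the centre line, feeder x = 0, 18 mm above the deck. The plate is 5 mm thick (top 33 mm above the bench) and covers x = 0 to 60 mm.
- hood_front (a point): top front edge of the grey hood, 68 mm above the bench, feeder x = 60 mm. The hood is 130 mm wide and ends at x = 200 mm in a housing 160 mm long, 200 mm wide and 130 mm high.
- stop (a joint): travel in m of the light plunger (under 1 N) of the hidden stop: 0 = out, as at the start, about 0.006 = fully in. It does not tell where the stop is, nor the force. Behind it a damped buffer gives about 4 N per mm for up to 6 mm, then all is rigid. Eased off, the buffer pushes the panel back by its own few mm and the plunger stays in.
- board_center (a point): centre of the circuit panel: aluminium carrier plate 120 x 70 x 10 mm (x, y, z) with a black board of small circuits on top (13 mm high in all), about 0.26 kg, flat on the deck before the guard. Its long axis x points roughly along the feed; its rear edge is 60 mm behind this point. It may lie some mm off the centre line and a few degrees askew.
- stick_grip (a point): grip point in the handle of the dark wooden push stick, 30 mm above its underside; x points to the tip, z up. Handle: upright block 60 mm long (x), 16 mm thick (y), 10 to 56 mm above the underside; grip it across y from above. Its flat bar, 16 mm wide and 10 mm high, runs from 100 mm behind (heel 30 mm high) to 120 mm ahead of it; balanced here. 0.12 kg, flat on the bench.
- stick_tip (a point): middle of the front face of the push stick, 120 mm ahead of the grip and 5 mm above the underside; the tip is a crosspiece 44 mm wide, 10 mm long and 10 mm high with a flat face
- tin: bystander: shallow steel dish, 72 mm across, 16 mm high, on the bench; origin at the centre of its underside
- cutters: bystander: small side cutters lying on the bench, about 130 mm long, 14 mm high; origin at the middle of the underside
- flux: bystander: white bottle 44 mm across and 110 mm high standing on the bench; origin at the centre of its underside
There are look-alikes about, which are no part of the job. Of the things shaped like the part that bears stick_grip, the dark wooden one is meant.

How it is judged:
By the outcome, as a careful person would: the job done as asked, in the order asked, and still so for the second after the job is handed in, with the robot touching nothing.
It also fails if it takes over 69 s, if anything falls off the work surface, if the arm or the gripper's body presses on something with over 40 N, if the wrist force passes 120 N, or if a joint passes its speed limit or range.

ROBOT

A 6-joint arm with a two-finger parallel gripper is mounted at the origin on the work surface. World frame = base frame: x ahead of the robot, y to its left, z up, the work surface at z = 0. Lengths are in mm, angles in rad, forces in N, time in s.
With the tool pointing down it reaches from about 250 to 850 mm from the base axis. Payload 12.5 kg.
Tool frame: the origin (TCP) lies at the very end of the fingers, on their centre line; the grasp point (between the pads) lies 19 mm behind it; z points along the fingers, x is the direction in which the jaws open and shut, and the axes are right-handed (so a half turn about z gives the same grasp; the last joint's range is limited). The gripper opens to 93 mm and grips with 3 to 60 N. Pads are 15 mm wide; open, the fingers measure 128 mm over their backs; the gripper's body (75 mm by 188 mm) begins 65 mm behind the grasp point.
Start: joints at [-1.248, 0.351, 1.652, -0, 1.139, -0.085], TCP at [218.142, -504.875, 197.233] pointing down, gripper open.
Joint ranges: [-2.75, 2.75], [-0.79, 2.1], [0.01, 2.65], [-1.57, 4.71], [0.07, 3.14], [-2.87, 2.87]. Speed limits (rad/s): [2.22, 2.22, 2.79, 3.14, 3.14, 3.14].

INTERFACE

Orientations are given as a unit quaternion [x, y, z, w].
In Python, from bench import bot gives the robot as it stands.
- The arm moves only by the tool send_rows, never from a script. Its argument "steps" is a list of rows, each a list of 7 numbers: the shift along the tool's x, y, z in cm, then the turn, a rotation vector about the tool's x, y, z in degrees, then the finger opening in cm, from 0 to 9.3. A call has 1 to 10 rows; each row is the pose to reach, as a shift and turn from the pose commanded when the call began, along the tool's axes at that moment; what a row does not reach only later rows make up. A row lasts 1/10 s, in which the tool goes at most 50 mm and 8.59 degrees, less where a joint would pass 70% of its speed; a pose out of reach is approached as far as the arm can. A call with a gripper value outside its range is refused whole. The fingers move at their own pace and stop on an object; the grip force is fixed at half the most. Time passes only in rows, so rows that repeat a pose let the fingers close. It gives the time, the measured TCP pose, the force and the opening at its end, in the units of the state.
- bot.observe(): the state, without advancing time (a new reading comes with each control period).
- bot.camera(name): name is "scene" or "top" or "wrist"; returns the picture (384x512x3 uint8, blue, green, red); there is no depth.
- bot.calibration(name): a dict with "vertical_fov" (degrees; the focal length in pixels is half the picture's height over the tangent of half this angle, whatever the lens; pixels are square), "cx", "cy" (the principal point, pixels), "distortion" ([k1, k2, p1, p2, k3] as OpenCV has them; the pictures are not rectified), "R" (3x3) and "t" (3): a world point X has camera coordinates R X + t; the wrist camera has in their place "mount" (4x4, takes a point from camera to tool coordinates, whose origin is the TCP and whose axes are the tool frame's). Camera axes: x right, y down, z forward; pixel columns grow to the right and rows downward; lengths in mm; the calibration is good to about 2 mm. A picture is of the moment at which its call begins: read the wrist's pose just before it. calibration takes no time and is no camera call.
- bot.sign_off(): hands the job in, once; it reports no verdict.
The state is a dict: "time_s": time; "q": joint angles; "qd": joint speeds; "joint_efforts": joint torques, N m; "position": TCP position; "tool_rot": TCP orientation; "force": force on the tool from outside, world axes, zero at the start; "ft_torque": the same for the moment, N m; "finger_gap": opening from 0.0 (shut) to 1.0 (fully open).
Only numpy, scipy, OpenCV 4.12 (cv2) and the standard library are available. Lean on these libraries where they do the work, as an engineer would, in place of code of your own. Each camera call takes 0.05 s, during which the arm holds its last target.

## Working session

There is one attempt and no reset: what is moved stays moved. The work goes in short steps, Python scripts to look and compute and a tool call to move; the robot and the scene stay as the last step left them, time stands still between calls to the robot, and variables do not carry over. Pictures are saved under pics/ and viewed, and the job is handed in when it is done.

Besides the shell and the picture viewer there is one more tool, called after "Emit:" as name([rows], argument=value, ...), one row to a line, values as JSON. send_rows: Moves the arm, as the interface text tells. Its arguments: {"type":"object","properties":{"steps":{"type":"array","items":{"type":"array","items":{"type":"number"}}}},"required":["steps"]}

```bash
mkdir -p pics; ls
python3 - <<'E'
from bench import bot
import cv2
s=bot.observe();print(s)
for n in("scene","top"):
    cv2.imwrite(f"pics/{n}0.png",bot.camera(n));print(n,bot.calibration(n))
cv2.imwrite("pics/wrist0.png",bot.camera("wrist"));print(bot.calibration("wrist"))
E
```

```text
pics
{'time_s': 0.0, 'q': array([-1.24761708e+00,  3.51222206e-01,  1.65243483e+00, -6.01800374e-06,
        1.13911019e+00, -8.45718124e-02]), 'qd': array([-0.00121249, -0.00055322,  0.00011221, -0.00178869, -0.00110013,
       -0.00044059]), 'joint_efforts': array([-2.49638942e-04, -4.97318280e+01, -2.85253233e+01,  6.98423688e-02,
        2.56765215e-02, -6.22942662e-05]), 'position': array([ 218.01584037, -504.53267982,  196.70505085]), 'tool_rot': array([ 8.35627789e-01, -5.49295779e-01, -4.63436228e-04, -3.60747280e-04]), 'force': array([ 0.08750879, -0.59666321,  0.523283  ]), 'ft_torque': array([ 0.01566742, -0.03285319,  0.05360066]), 'finger_gap': 1.000466089775585}
scene {'vertical_fov': 45.16319196917756, 'cx': 259.632093042003, 'cy': 187.5041717412808, 'distortion': array([-0.18914265,  0.        ,  0.        ,  0.        ,  0.        ]), 'R': array([[ 0.61943202,  0.78500184, -0.00872279],
       [ 0.51048963, -0.41121045, -0.75518627],
       [-0.59640951,  0.46333366, -0.65545222]]), 't': array([-259.27251506, -234.98927702, 1712.69869768])}
top {'vertical_fov': 57.29
[... 188 characters left out ...]
5609,  0.02161847],
       [-0.99841809, -0.00572109, -0.05593383],
       [ 0.05604387, -0.02133158, -0.9982004 ]]), 't': array([-68.88534206, 504.11637388, 910.23998278])}
{'vertical_fov': 61.55485518535376, 'cx': 255.56954247469204, 'cy': 186.89195263292177, 'distortion': array([-0.00843308,  0.        ,  0.        ,  0.        ,  0.        ]), 'mount': array([[ 9.99999503e-01,  3.44286639e-04,  9.35548715e-04,
        -1.32281530e-01],
       [-6.07945848e-04,  9.54373982e-01,  2.98613349e-01,
        -8.39094278e+01],
       [-7.90054767e-04, -2.98613770e-01,  9.54373717e-01,
        -1.87350222e+02],
       [ 0.00000000e+00,  0.00000000e+00,  0.00000000e+00,
         1.00000000e+00]])}
```

View pics/scene0.png

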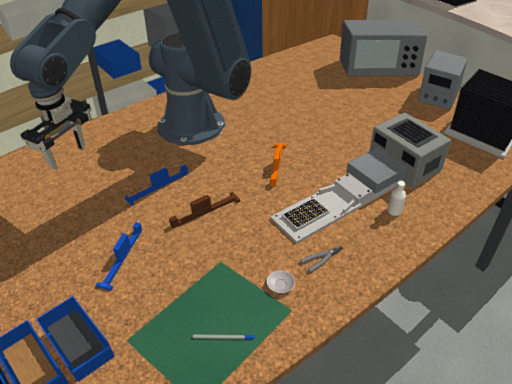

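View pics/top0.png

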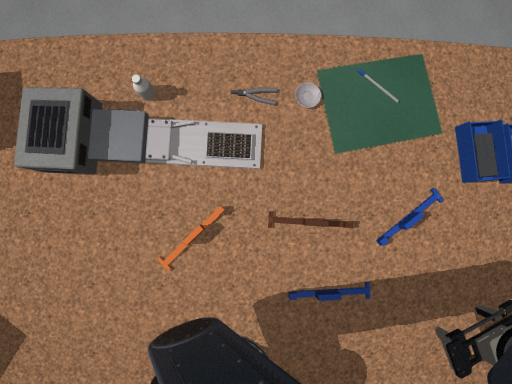

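View pics/wrist0.png

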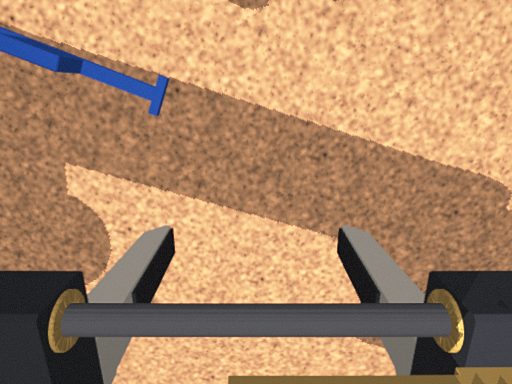

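Top view: the feeder runs left (towards +y), with its deck front edge near column 262 and the hood at about 90–145. The dark stick spans about (270,219) at the crosspiece tip to (355,223) at the heel. The tin is at (308,95), cutters at (255,95) and flux at (142,88). I'll zoom in to measure.

```bash
cat > h.py <<'E'
import numpy as np,cv2
from scipy.spatial.transform import Rotation as Ro
from bench import bot
def K(c):
    f=192/np.tan(np.radians(c["vertical_fov"])/2)
    return np.array([[f,0,c["cx"]],[0,f,c["cy"]],[0,0,1]])
def ext(n,s=None):
    c=bot.calibration(n)
    if n=="wrist":
        M=np.array(c["mount"]);Rt=Ro.from_quat(s["tool_rot"]).as_matrix()
        Rcw=Rt@M[:3,:3];o=Rt@M[:3,3]+s["position"]
        return c,Rcw.T,-Rcw.T@o
    return c,c["R"],c["t"]
def cast(n,px,z,s=None):
    c,R,t=ext(n,s)
    u=cv2.undistortPoints(np.array(px,float).reshape(-1,1,2),K(c),c["distortion"]).reshape(-1,2)
    d=np.c_[u,np.ones(len(u))]@R; o=-R.T@t
    return o+d*((z-o[2])/d[:,2])[:,None]
def proj(n,X,s=None):
    c,R,t=ext(n,s)
    return cv2.projectPoints(np.array(X,float).reshape(-1,1,3),cv2.Rodrigues(R)[0],t,K(c),c["distortion"])[0].reshape(-1,2)
E
python3 - <<'E'
import cv2
im=cv2.imread('pics/top0.png')
cv2.imwrite('pics/c1.png',cv2.resize(im[80:180,80:280],None,fx=4,fy=4,interpolation=cv2.INTER_CUBIC))
cv2.imwrite('pics/c2.png',cv2.resize(im[180:260,255:375],None,fx=6,fy=6,interpolation=cv2.INTER_CUBIC))
im=cv2.imread('pics/scene0.png')
cv2.imwrite('pics/c3.png',cv2.resize(im[120:250,260:440],None,fx=4,fy=4,interpolation=cv2.INTER_CUBIC))
E
```

```text
(no output)
```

View pics/c1.png

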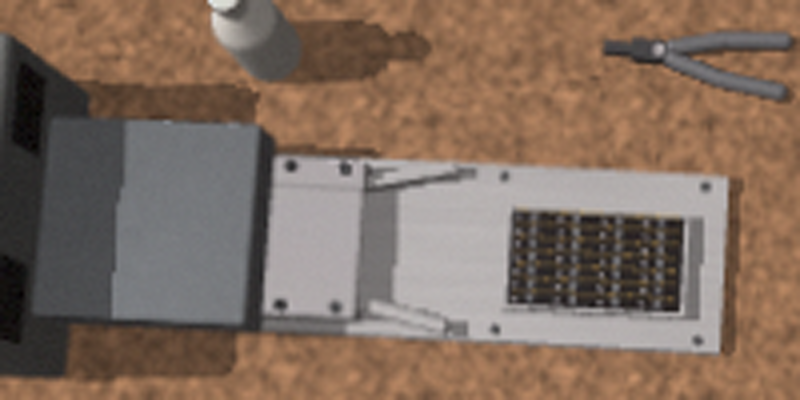

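View pics/c2.png

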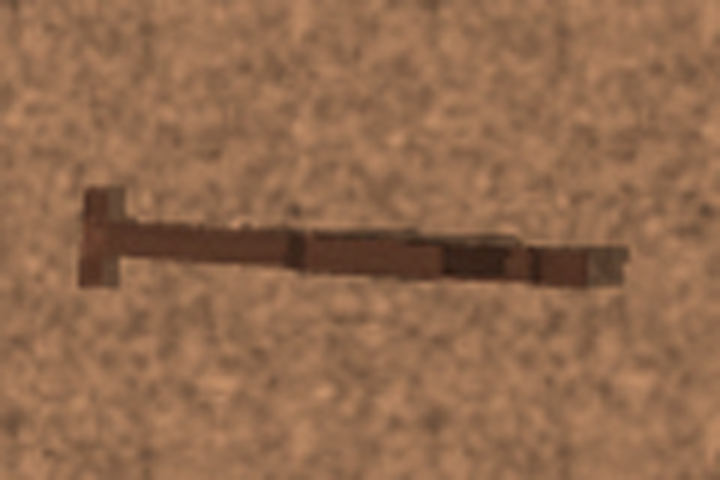

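View pics/c3.png

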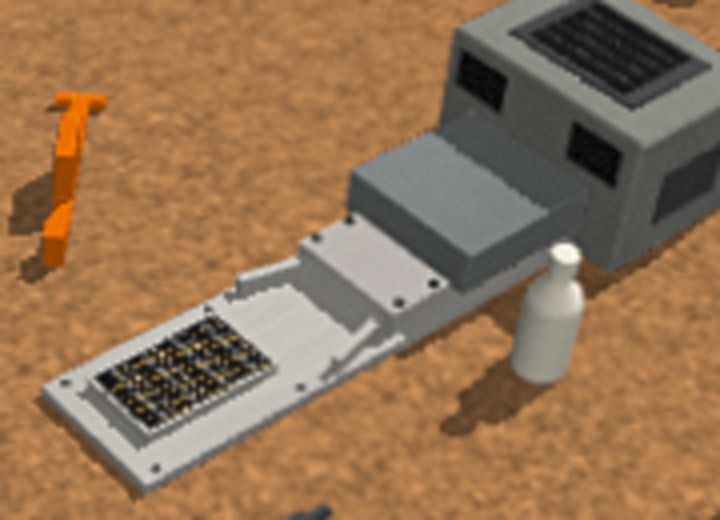

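Run:
```python
from h import *
g=lambda p:[[80+x/4-.375,80+y/4-.375] for x,y in p]
D=cast("top",g([(728,177),(719,353)]),10);print("deckfront",D,np.linalg.norm(D[0]-D[1]))
G=cast("top",g([(366,165),(357,320)]),33);print("guard front top",G,np.linalg.norm(G[0]-G[1]))
H=cast("top",g([(262,126),(248,327)]),68);print("hood front",H,np.linalg.norm(H[0]-H[1]))
print("deck-guard mid",np.linalg.norm((D.mean(0)-G.mean(0))[:2]),np.linalg.norm((D.mean(0)-H.mean(0))[:2]))
B=cast("top",g([(511,208),(685,219),(681,313),(507,303)]),23);print("board",B,B.mean(0),np.linalg.norm(np.diff(B,axis=0),axis=1))
for a,b in((D.mean(0),H.mean(0)),(D[1],D[0]),(H[1],H[0]),(B[1],B[0]),(B[2],B[3])):
    print(np.degrees(np.arctan2(*(b-a)[[1,0]])))
s=lambda p:[[255+x/6-.42,180+y/6-.42] for x,y in p]
T=cast("top",s([(84,187),(80,287)]),10);print("tip",T)
Hd=cast("top",s([(304,254),(443,262)]),56);print("handle top ends",Hd,np.linalg.norm(Hd[0]-Hd[1]))
Hl=cast("top",s([(587,268)]),30);print(Hl)
# scene check
v=lambda p:[[260+x/4-.375,120+y/4-.375] for x,y in p]
print("scene deck",cast("scene",v([(42,390),(145,488)]),10))
```

```text
deckfront [[687.42947903 -87.55093664  10.        ]
 [568.28736339 -81.87061148  10.        ]] 119.27744888503868
guard front top [[688.36144561 150.9848764   33.        ]
 [585.69530889 154.28978892  33.        ]] 102.71931696157112
hood front [[704.70825103 210.69134539  68.        ]
 [575.98850335 215.37289366  68.        ]] 128.80485370261107
deck-guard mid 237.52518151863669 298.0047477425766
board [[662.16727419  56.2426579   23.        ]
 [655.56978327 -58.64184915  23.        ]
 [592.90845791 -56.33826333  23.        ]
 [598.80685084  57.87392152  23.        ]] [ 6.27363092e+02 -2.15883267e-01  2.30000000e+01] [115.0737887   62.70365382 114.36439222]
87.59791933905368
-2.7296174279531082
-2.0829343168295424
86.71327602314642
87.04363376800228
tip [[ 454.60473263 -106.60687313   10.        ]
 [ 410.68094483 -104.97067701   10.        ]]
handle top ends [[ 426.7213593  -196.24009418   56.        ]
 [ 423.38694321 -255.3486895    56.        ]] 59.202570652804155
[[ 419.84702713 -325.32310492   30.        ]]
scene deck [[573.99187469 -84.14226546  10.        ]
 [691.5708185  -89.61367039  10.        ]]
```

```bash
cat >> h.py <<'E'
def delta(p,yawx):
    "shift cm & rotvec deg for tool down, tool x at world yaw"
    s=bot.observe();R0=Ro.from_quat(s["tool_rot"])
    a=np.radians(yawx);x=np.array([np.cos(a),np.sin(a),0]);z=np.array([0,0,-1.])
    R1=Ro.from_matrix(np.c_[x,np.cross(z,x),z])
    sh=R0.inv().apply(np.array(p)-s["position"])/10
    print("t",round(s["time_s"],2),"pos",s["position"].round(1),"shift",sh.round(3),"rot",(R0.inv()*R1).as_rotvec(degrees=True).round(2),"F",s["force"].round(2),"gap",round(s["finger_gap"],3))
E
python3 - <<'E'
from h import *
delta([425,-235,190],-3.6)
E
```

```text
t 0.15 pos [ 218.1 -504.6  196.9] shift [-16.547 -29.69    0.703] rot [-3.000e-02  4.000e-02 -6.304e+01] F [-0.01  0.19  0.2 ] gap 0.998
```

Emit:
send_rows([
  [-2.1,-3.7,0.1,0,0,-8,9.3],
  [-4.2,-7.4,0.2,0,0,-16,9.3],
  [-6.3,-11.1,0.3,0,0,-24,9.3],
  [-8.4,-14.8,0.4,0,0,-32,9.3],
  [-10.5,-18.5,0.5,0,0,-40,9.3],
  [-12.6,-22.2,0.6,0,0,-48,9.3],
  [-14.7,-26,0.7,0,0,-56,9.3],
  [-16.55,-29.7,0.7,0,0,-63,9.3],
  [-16.55,-29.7,0.7,0,0,-63,9.3],
  [-16.55,-29.7,0.7,0,0,-63,9.3],
])

```text
time_s: 1.15
position: [425.3, -234.7, 190.1]
tool_rot: [1.0, -0.031, -0.0, -0.0]
force: [-0.6, -1.0, 0.1]
finger_gap: 0.997
```

Run:
```python
from h import *
s=bot.observe();cv2.imwrite("pics/w1.png",bot.camera("wrist"));print(s["position"],s["tool_rot"])
np.savez("w1.npz",position=s["position"],tool_rot=s["tool_rot"])
```

```text
[ 425.27333176 -234.67783598  190.05190724] [ 9.99509889e-01 -3.13037703e-02 -2.32779766e-04 -3.61505031e-05]
```

View pics/w1.png

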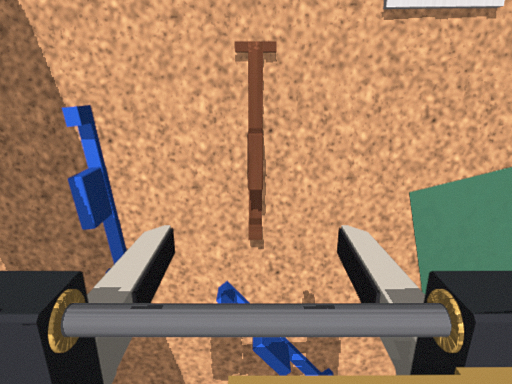

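The wrist view shows the dark stick upright: crosspiece at rows 42–55, columns 235–276, handle around (256,160), heel at (257,243). I'll measure it.

Run:
```python
from h import *
im=cv2.imread('pics/w1.png')
cv2.imwrite('pics/w1c.png',cv2.resize(im[30:255,205:305],None,fx=4,fy=2.6,interpolation=cv2.INTER_CUBIC)) if 0 else cv2.imwrite('pics/w1c.png',cv2.rotate(cv2.resize(im[30:255,215:300],None,fx=3.5,fy=3.5,interpolation=cv2.INTER_CUBIC),cv2.ROTATE_90_CLOCKWISE))
```

```text
(no output)
```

View pics/w1c.png

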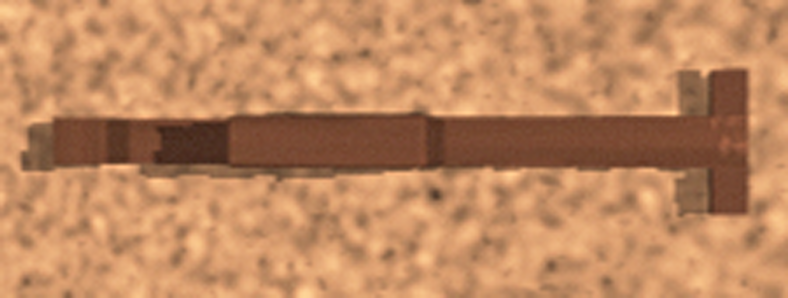

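Run:
```python
from h import *
s=np.load("w1.npz")
g=lambda p:[[215+y/3.5-.36,30+225-x/3.5-.36] for x,y in p]
T=cast("wrist",g([(748,70),(748,213)]),10,s);print(T,T.mean(0),np.linalg.norm(T[0]-T[1]))
H=cast("wrist",g([(229,140),(428,141)]),56,s);print(H,H.mean(0),np.linalg.norm(H[0]-H[1]))
d=T.mean(0)-H.mean(0);print(np.hypot(d[0],d[1]),np.degrees(np.arctan2(d[1],d[0])))
d=H[1]-H[0];print(np.degrees(np.arctan2(d[1],d[0])))
```

```text
[[ 411.66482556 -104.6903551    10.        ]
 [ 454.38218999 -107.34423919   10.        ]] [ 433.02350778 -106.01729715   10.        ] 42.79972342155407
[[ 423.39120607 -254.07373343   56.        ]
 [ 427.39801953 -194.9382527    56.        ]] [ 425.3946128  -224.50599307   56.        ] 59.271069128673204
118.73403513607047 86.31609593428134
86.12376287577658
```

Run:
```python
from h import *
delta([425.2,-225.3,12],-3.7)
```

```text
t 1.2 pos [ 424.9 -235.4  190.1] shift [-0.024 -1.008 17.812] rot [0.   0.02 0.02] F [ 0.86 -0.06 -0.48] gap 1.001
```

Emit:
send_rows([
  [0,-1,3,0,0,0,9.3],
  [0,-1,6,0,0,0,8],
  [0,-1,9,0,0,0,7],
  [0,-1,12,0,0,0,6],
  [0,-1,14.5,0,0,0,6],
  [0,-1,16.5,0,0,0,6],
  [0,-1,17.5,0,0,0,6],
  [0,-1,17.8,0,0,0,6],
  [0,-1,17.8,0,0,0,6],
  [0,-1,17.8,0,0,0,6],
])

```text
time_s: 2.2
position: [426.2, -225.7, 13.1]
tool_rot: [0.999, -0.032, 0.001, 0.0]
force: [0.3, -0.4, -0.4]
finger_gap: 0.645
```

Emit:
send_rows([
  [0,0,0,0,0,0,3],
  [0,0,0,0,0,0,2],
  [0,0,0,0,0,0,1],
  [0,0,0,0,0,0,0.5],
  [0,0,0,0,0,0,0.5],
  [0,0,0,0,0,0,0.5],
  [0,0,0,0,0,0,0.5],
  [0,0,0,0,0,0,0.5],
])

```text
time_s: 3.0
position: [425.7, -225.1, 12.2]
tool_rot: [0.999, -0.032, -0.0, -0.0]
force: [0.2, 1.1, -1.4]
finger_gap: 0.168
```

Emit:
send_rows([
  [0,0,-1,0,0,0,0.5],
  [0,0,-3,0,0,0,0.5],
  [0,0,-5,0,0,0,0.5],
  [0,0,-7,0,0,0,0.5],
  [0,0,-8,0,0,0,0.5],
  [0,0,-8,0,0,0,0.5],
])

```text
time_s: 3.6
position: [426.4, -225.6, 93.5]
tool_rot: [0.999, -0.032, 0.001, 0.001]
force: [-0.7, 0.3, -2.3]
finger_gap: 0.167
```

Run:
```python
from h import *
delta([623,-205,92],-2.4)
```

```text
t 3.6 pos [ 426.4 -225.6   93.5] shift [19.489 -3.299  0.194] rot [ 0.07 -0.13 -1.23] F [-0.69  0.31 -2.28] gap 0.167
```

Emit:
send_rows([
  [2,-0.3,0,0,0,-0.2,0.5],
  [5,-0.8,0,0,0,-0.4,0.5],
  [8,-1.4,0,0,0,-0.6,0.5],
  [11,-1.9,0,0,0,-0.8,0.5],
  [14,-2.4,0,0,0,-1.0,0.5],
  [17,-2.9,0,0,0,-1.2,0.5],
  [19,-3.2,0,0,0,-1.2,0.5],
  [19.5,-3.3,0,0,0,-1.2,0.5],
  [19.5,-3.3,0,0,0,-1.2,0.5],
  [19.5,-3.3,0,0,0,-1.2,0.5],
])

```text
time_s: 4.6
position: [621.4, -204.6, 91.6]
tool_rot: [1.0, -0.021, -0.001, -0.0]
force: [-0.0, 0.3, -1.1]
finger_gap: 0.171
```

Run:
```python
from h import *
delta([623,-205,92],-2.4)
s=bot.observe();cv2.imwrite("pics/w2.png",bot.camera("wrist"))
np.savez("w2.npz",position=s["position"],tool_rot=s["tool_rot"])
im=cv2.imread('pics/w2.png');cv2.imwrite('pics/w2c.png',cv2.resize(im[0:200,150:400],None,fx=3,fy=3,interpolation=cv2.INTER_CUBIC))
```

```text
t 4.6 pos [ 621.4 -204.6   91.6] shift [ 0.165  0.031 -0.041] rot [-0.02  0.08 -0.05] F [-0.04  0.26 -1.14] gap 0.171
```

View pics/w2c.png

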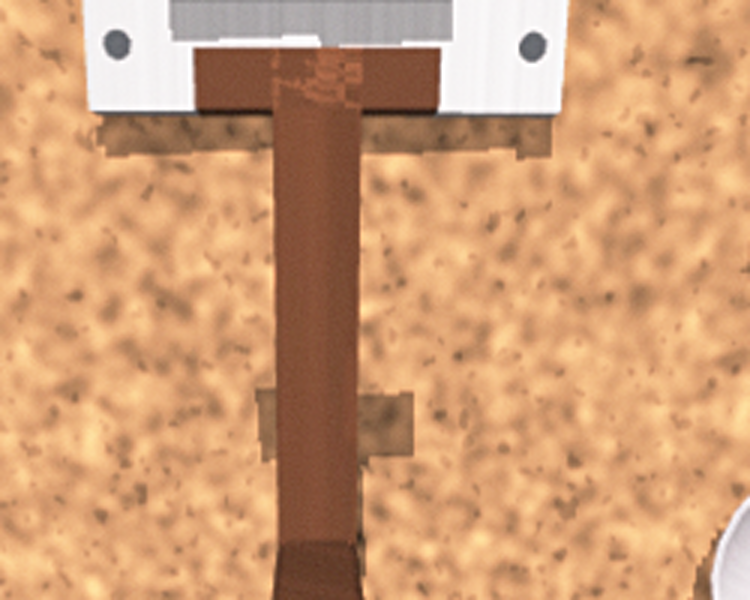

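Run:
```python
from h import *
s=np.load("w2.npz")
g=lambda p:[[150+x/3-.33,y/3-.33] for x,y in p]
D=cast("wrist",g([(90,113),(560,113)]),10,s);d=D[1]-D[0];print("deck",D,D.mean(0),np.linalg.norm(d),np.degrees(np.arctan2(d[1],d[0])))
T=cast("wrist",g([(194,48),(440,48)]),s["position"][2]-2,s);d=T[1]-T[0];print("tip",T.mean(0),np.linalg.norm(d),np.degrees(np.arctan2(d[1],d[0])),T.mean(0)-s["position"])
P=cast("wrist",g([(172,40),(452,40)]),10,s);print("shadow edge",P)
```

```text
deck [[568.59346944 -82.86216711  10.        ]
 [688.33106751 -87.91976091  10.        ]] [628.46226847 -85.39096401  10.        ] 119.8443642667328 -2.4186774589339612
tip [626.58442686 -85.36411003  89.59497519] 43.37496751171753 -2.4259849655443055 [  5.22388783 119.25724814  -2.        ]
shadow edge [[590.93751343 -67.06553264  10.        ]
 [660.84593034 -70.03089098  10.        ]]
```

Run:
```python
from h import *
delta([623.6,-193,26],-2.42)
```

```text
t 4.65 pos [ 621.4 -204.7   91.9] shift [ 0.175 -1.178  6.589] rot [-0.02  0.06 -0.04] F [-0.21 -0.57 -0.82] gap 0.173
```

Emit:
send_rows([
  [0.2,-1.2,0.5,0,0,0,0.5],
  [0.2,-1.2,2,0,0,0,0.5],
  [0.2,-1.2,4,0,0,0,0.5],
  [0.2,-1.2,5.3,0,0,0,0.5],
  [0.2,-1.2,6.2,0,0,0,0.5],
  [0.2,-1.2,6.5,0,0,0,0.5],
  [0.2,-1.2,6.6,0,0,0,0.5],
  [0.2,-1.2,6.6,0,0,0,0.5],
])

```text
time_s: 5.45
position: [625.3, -192.9, 26.7]
tool_rot: [1.0, -0.021, 0.0, 0.0]
force: [-0.1, -1.4, -1.4]
finger_gap: 0.169
```

Run:
```python
from h import *
delta([623.6,-193,26],-2.42)
s=bot.observe();cv2.imwrite("pics/w3.png",bot.camera("wrist"))
np.savez("w3.npz",position=s["position"],tool_rot=s["tool_rot"])
im=cv2.imread('pics/w3.png');cv2.imwrite('pics/w3c.png',cv2.resize(im[0:200,150:400],None,fx=3,fy=3,interpolation=cv2.INTER_CUBIC))
im=bot.camera("scene");cv2.imwrite('pics/s3c.png',cv2.resize(im[150:270,220:380],None,fx=5,fy=5,interpolation=cv2.INTER_CUBIC))
```

```text
t 5.45 pos [ 625.3 -192.9   26.7] shift [-0.17   0.021  0.066] rot [ 0.01 -0.04 -0.02] F [-0.07 -1.42 -1.38] gap 0.169
```

View pics/w3c.png

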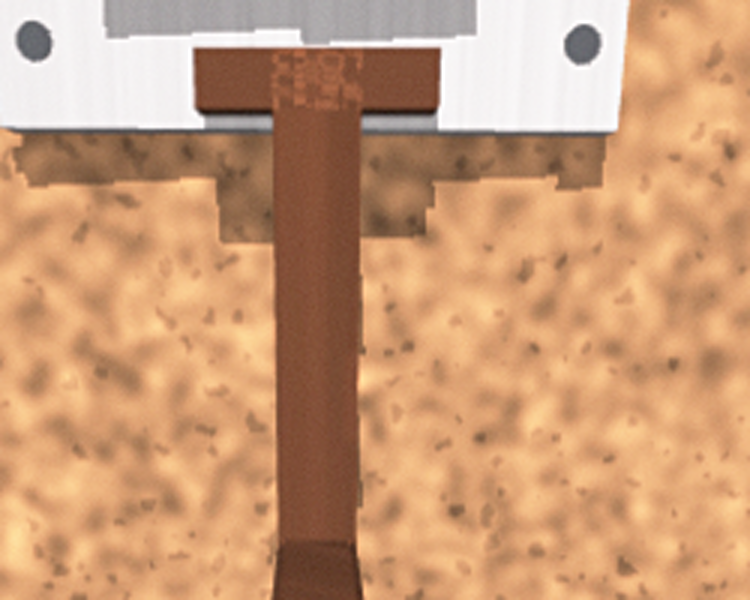

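View pics/s3c.png

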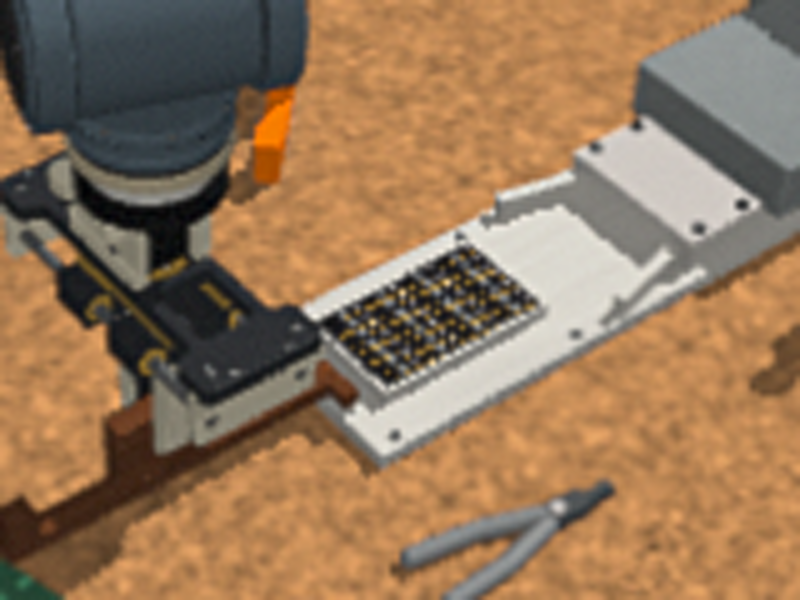

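Run:
```python
from h import *
s=np.load("w3.npz")
g=lambda p:[[150+x/3-.33,y/3-.33] for x,y in p]
D=cast("wrist",g([(3,128),(617,131)]),10,s);d=D[1]-D[0];print("deck",D.mean(0),np.linalg.norm(d),np.degrees(np.arctan2(d[1],d[0])))
T=cast("wrist",g([(194,48),(440,48)]),s["position"][2]-2,s);print("tip",T.mean(0))
f=np.array([np.sin(np.radians(2.42)),np.cos(np.radians(2.42))]);n=np.array([-f[1],f[0]])
v=(T.mean(0)-D.mean(0))[:2];print("along",v@f-240,"left",v@n)
o=bot.observe();print(o["position"],o["force"],o["q"])
```

```text
deck [628.71830769 -85.02564229  10.        ] 119.30967757637326 -2.658230150960446
tip [630.51933687 -73.61756896  24.66502154]
along -228.5260535470576 left -1.3177237635298844
[ 625.3684524  -192.84896725   26.89155803] [-0.84985878  0.29296864 -1.3628425 ] [-3.70228703e-01  7.33550900e-01  1.47945484e+00 -2.58770717e-05
  9.27514420e-01 -3.27793415e-01]
```

Emit:
send_rows([
  [-0.2,0,0.1,0,0,0,0.5],
  [-0.2,-0.4,0.1,0,0,0,0.5],
  [-0.2,-0.8,0.1,0,0,0,0.5],
  [-0.2,-1.0,0.1,0,0,0,0.5],
  [-0.2,-1.2,0.1,0,0,0,0.5],
  [-0.2,-1.5,0.1,0,0,0,0.5],
  [-0.2,-1.8,0.1,0,0,0,0.5],
  [-0.2,-2.2,0.1,0,0,0,0.5],
  [-0.2,-2.6,0.1,0,0,0,0.5],
  [-0.2,-3,0.1,0,0,0,0.5],
])

```text
time_s: 6.55
position: [624.3, -162.4, 25.3]
tool_rot: [1.0, -0.021, 0.0, 0.0]
force: [0.1, -1.4, 0.2]
finger_gap: 0.173
```

Run:
```python
from h import *
delta([623.6,-193,26],-2.42)
s=bot.observe();cv2.imwrite("pics/w4.png",bot.camera("wrist"))
np.savez("w4.npz",position=s["position"],tool_rot=s["tool_rot"])
im=cv2.imread('pics/w4.png');a=cv2.resize(im[0:100,130:400],None,fx=2.5,fy=2.5,interpolation=cv2.INTER_CUBIC)
im=bot.camera("top");b=cv2.resize(im[80:180,100:280],(675,375),interpolation=cv2.INTER_CUBIC)
cv2.imwrite("pics/m4.png",np.vstack([np.hstack([a]),b[:340]]) if a.shape[1]==675 else a)
```

```text
t 6.55 pos [ 624.3 -162.4   25.3] shift [ 0.056  3.062 -0.072] rot [ 0.01 -0.01 -0.02] F [ 0.13 -1.41  0.23] gap 0.173
```

View pics/m4.png

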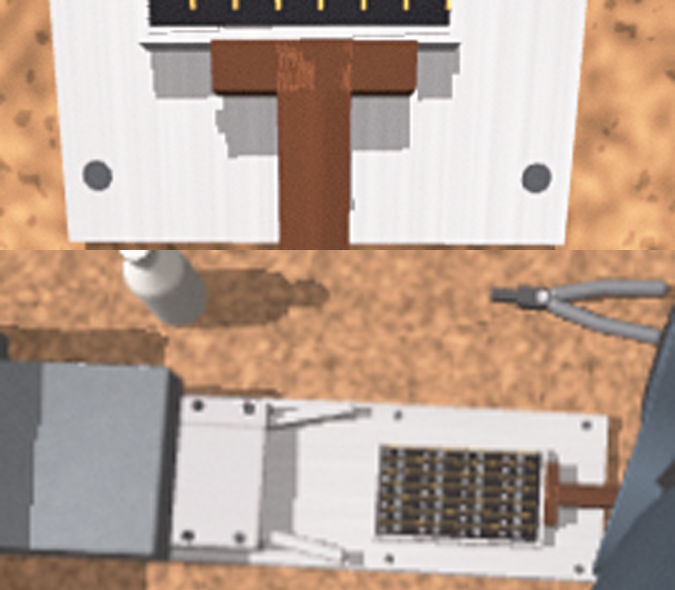

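Emit:
send_rows([
  [0,-0.5,0,0,0,0,0.5],
  [0,-1.0,0,0,0,0,0.5],
  [0,-1.5,0,0,0,0,0.5],
  [0,-2.0,0,0,0,0,0.5],
  [0,-2.5,0,0,0,0,0.5],
  [0,-3.0,0,0,0,0,0.5],
  [0,-3.5,0,0,0,0,0.5],
  [0,-4.0,0,0,0,0,0.5],
  [0,-4.5,0,0,0,0,0.5],
  [0,-5.0,0,0,0,0,0.5],
])

```text
time_s: 7.65
position: [626.4, -112.3, 25.2]
tool_rot: [1.0, -0.021, -0.0, 0.0]
force: [-1.0, -2.5, -1.3]
finger_gap: 0.17
```

Emit:
send_rows([
  [0,-0.5,0,0,0,0,0.5],
  [0,-1.0,0,0,0,0,0.5],
  [0,-1.5,0,0,0,0,0.5],
  [0,-2.0,0,0,0,0,0.5],
  [0,-2.5,0,0,0,0,0.5],
  [0,-3.0,0,0,0,0,0.5],
  [0,-3.5,0,0,0,0,0.5],
  [0,-4.0,0,0,0,0,0.5],
  [0,-4.5,0,0,0,0,0.5],
  [0,-5.0,0,0,0,0,0.5],
])

```text
time_s: 8.65
position: [628.6, -62.3, 25.3]
tool_rot: [1.0, -0.021, 0.0, -0.0]
force: [0.7, -3.0, 0.5]
finger_gap: 0.172
```

Run:
```python
from h import *
delta([623.6,-193,26],-2.42)
s=bot.observe();cv2.imwrite("pics/w5.png",bot.camera("wrist"))
np.savez("w5.npz",position=s["position"],tool_rot=s["tool_rot"])
im=cv2.imread('pics/w5.png');a=cv2.resize(im[0:100,130:400],None,fx=2.5,fy=2.5,interpolation=cv2.INTER_CUBIC)
im=bot.camera("top");b=cv2.resize(im[80:180,100:280],(675,375),interpolation=cv2.INTER_CUBIC)
cv2.imwrite("pics/m5.png",np.vstack([np.hstack([a]),b[:340]]))
```

```text
t 8.65 pos [628.6 -62.3  25.3] shift [ 0.06  13.075 -0.075] rot [-0.   -0.   -0.02] F [ 0.65 -2.99  0.52] gap 0.172
```

View pics/m5.png

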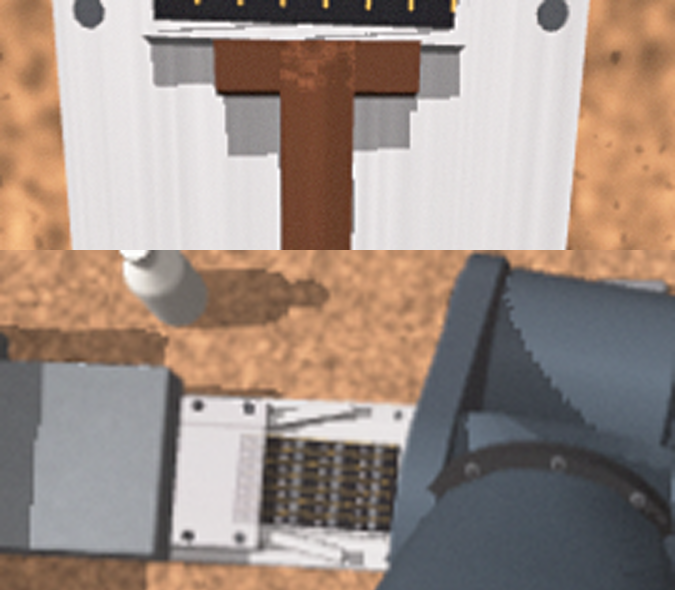

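Emit:
send_rows([
  [0,-0.5,0,0,0,0,0.5],
  [0,-1.0,0,0,0,0,0.5],
  [0,-1.5,0,0,0,0,0.5],
  [0,-2.0,0,0,0,0,0.5],
  [0,-2.5,0,0,0,0,0.5],
  [0,-3.0,0,0,0,0,0.5],
  [0,-3.5,0,0,0,0,0.5],
  [0,-4.0,0,0,0,0,0.5],
  [0,-4.5,0,0,0,0,0.5],
  [0,-5.0,0,0,0,0,0.5],
])

```text
time_s: 9.75
position: [630.9, -12.5, 25.3]
tool_rot: [1.0, -0.021, 0.0, 0.0]
force: [2.9, -4.2, 0.1]
finger_gap: 0.172
```

Run:
```python
from h import *
delta([623.6,-193,26],-2.42)
s=bot.observe();cv2.imwrite("pics/w6.png",bot.camera("wrist"))
im=cv2.imread('pics/w6.png');a=cv2.resize(im[0:100,130:400],None,fx=2.5,fy=2.5,interpolation=cv2.INTER_CUBIC)
im=bot.camera("scene");b=cv2.resize(im[100:220,260:440],(675,450),interpolation=cv2.INTER_CUBIC)
cv2.imwrite("pics/m6.png",np.vstack([np.hstack([a]),b[:340]]))
```

```text
t 9.75 pos [630.9 -12.5  25.3] shift [ 0.045 18.065 -0.064] rot [ 0.01 -0.03 -0.02] F [ 2.94 -4.19  0.05] gap 0.172
```

View pics/m6.png

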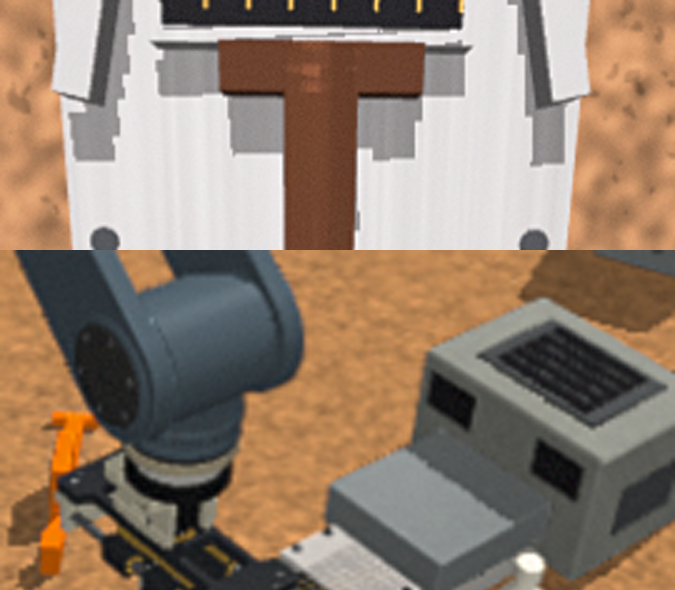

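Emit:
send_rows([
  [0.05,-0.4,0,0,0,0,0.5],
  [0.05,-0.8,0,0,0,0,0.5],
  [0.05,-1.2,0,0,0,0,0.5],
  [0.05,-1.6,0,0,0,0,0.5],
  [0.05,-2.0,0,0,0,0,0.5],
  [0.05,-2.4,0,0,0,0,0.5],
  [0.05,-2.8,0,0,0,0,0.5],
  [0.05,-3.2,0,0,0,0,0.5],
  [0.05,-3.6,0,0,0,0,0.5],
  [0.05,-4.0,0,0,0,0,0.5],
])

```text
time_s: 10.85
position: [632.8, 27.5, 25.2]
tool_rot: [1.0, -0.021, -0.0, -0.0]
force: [-0.0, -1.9, -1.1]
finger_gap: 0.17
```

Run:
```python
from h import *
delta([623.6,-193,26],-2.42)
s=bot.observe();cv2.imwrite("pics/w7.png",bot.camera("wrist"));np.savez("w7.npz",position=s["position"],tool_rot=s["tool_rot"])
im=cv2.imread('pics/w7.png');a=cv2.resize(im[0:150,130:400],None,fx=2.5,fy=2.5,interpolation=cv2.INTER_CUBIC)
cv2.imwrite("pics/m7.png",a)
```

```text
t 10.85 pos [632.8  27.5  25.2] shift [ 1.6000e-02  2.2069e+01 -8.1000e-02] rot [-0.    0.01 -0.02] F [-0.04 -1.91 -1.09] gap 0.17
```

View pics/m7.png

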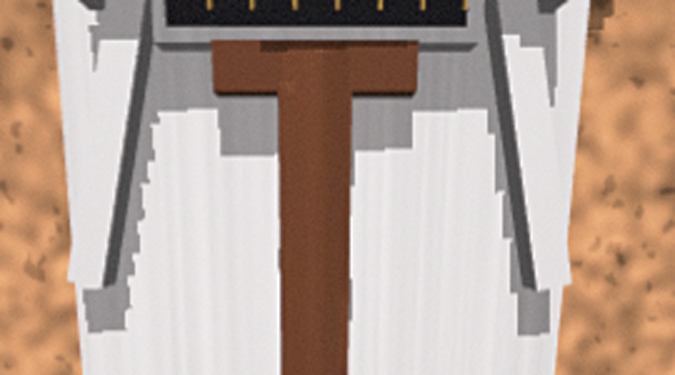

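Emit:
send_rows([
  [0,-0.2,0,0,0,0,0.5],
  [0,-0.4,0,0,0,0,0.5],
  [0,-0.6,0,0,0,0,0.5],
  [0,-0.8,0,0,0,0,0.5],
  [0,-1.0,0,0,0,0,0.5],
  [0,-1.2,0,0,0,0,0.5],
  [0,-1.4,0,0,0,0,0.5],
  [0,-1.6,0,0,0,0,0.5],
  [0,-1.7,0,0,0,0,0.5],
  [0,-1.8,0,0,0,0,0.5],
])

```text
time_s: 11.9
position: [633.6, 45.2, 25.3]
tool_rot: [1.0, -0.021, 0.0, 0.0]
force: [0.3, -2.1, -0.4]
finger_gap: 0.171
```

Emit:
send_rows([
  [0,-0.1,0,0,0,0,0.5],
  [0,-0.2,0,0,0,0,0.5],
  [0,-0.3,0,0,0,0,0.5],
  [0,-0.3,0,0,0,0,0.5],
])

```text
time_s: 12.3
position: [633.7, 48.3, 25.2]
tool_rot: [1.0, -0.021, -0.0, -0.0]
force: [0.3, -1.1, -1.3]
finger_gap: 0.172
```

Emit:
send_rows([
  [0,-0.1,0,0,0,0,0.5],
  [0,-0.2,0,0,0,0,0.5],
  [0,-0.3,0,0,0,0,0.5],
])

```text
time_s: 12.6
position: [633.9, 51.2, 25.2]
tool_rot: [1.0, -0.021, -0.0, 0.0]
force: [0.4, -2.1, -1.9]
finger_gap: 0.17
```

Emit:
send_rows([
  [0,-0.1,0,0,0,0,0.5],
  [0,-0.2,0,0,0,0,0.5],
  [0,-0.3,0,0,0,0,0.5],
])

```text
time_s: 12.9
position: [634.0, 54.2, 25.3]
tool_rot: [1.0, -0.021, 0.0, -0.0]
force: [-0.1, -2.3, -0.8]
finger_gap: 0.171
```

Emit:
send_rows([
  [0,-0.1,0,0,0,0,0.5],
  [0,-0.2,0,0,0,0,0.5],
  [0,-0.3,0,0,0,0,0.5],
])

```text
time_s: 13.2
position: [634.1, 57.2, 25.2]
tool_rot: [1.0, -0.021, 0.0, -0.0]
force: [0.7, -1.7, -0.9]
finger_gap: 0.165
```

Emit:
send_rows([
  [0,-0.1,0,0,0,0,0.5],
  [0,-0.2,0,0,0,0,0.5],
  [0,-0.3,0,0,0,0,0.5],
])

```text
time_s: 13.5
position: [634.3, 60.2, 25.3]
tool_rot: [1.0, -0.021, 0.0, 0.0]
force: [-0.3, -3.4, -0.7]
finger_gap: 0.172
```

Emit:
send_rows([
  [0,-0.1,0,0,0,0,0.5],
  [0,-0.2,0,0,0,0,0.5],
])

```text
time_s: 13.7
position: [634.3, 62.2, 25.2]
tool_rot: [1.0, -0.021, -0.0, 0.0]
force: [0.1, -3.3, -0.9]
finger_gap: 0.173
```

Emit:
send_rows([
  [0,-0.1,0,0,0,0,0.5],
  [0,-0.2,0,0,0,0,0.5],
])

```text
time_s: 13.9
position: [634.4, 64.2, 25.2]
tool_rot: [1.0, -0.021, 0.0, 0.0]
force: [0.2, -2.4, -0.2]
finger_gap: 0.175
```

Emit:
send_rows([
  [0,-0.1,0,0,0,0,0.5],
  [0,-0.2,0,0,0,0,0.5],
])

```text
time_s: 14.1
position: [634.5, 65.9, 25.3]
tool_rot: [1.0, -0.021, 0.0, 0.0]
force: [0.3, -6.7, 1.3]
finger_gap: 0.17
```

Emit:
send_rows([
  [0,-0.05,0,0,0,0,0.5],
  [0,-0.1,0,0,0,0,0.5],
  [0,-0.1,0,0,0,0,0.5],
])

```text
time_s: 14.4
position: [634.6, 66.5, 25.4]
tool_rot: [1.0, -0.021, 0.0, 0.0]
force: [-0.1, -7.5, 1.1]
finger_gap: 0.17
```

Emit:
send_rows([
  [0,-0.05,0,0,0,0,0.5],
  [0,-0.1,0,0,0,0,0.5],
  [0,-0.1,0,0,0,0,0.5],
])

```text
time_s: 14.7
position: [634.7, 67.1, 25.5]
tool_rot: [1.0, -0.021, 0.0, 0.001]
force: [-0.7, -9.8, 1.6]
finger_gap: 0.168
```

Emit:
send_rows([
  [0,-0.05,0,0,0,0,0.5],
  [0,-0.1,0,0,0,0,0.5],
  [0,-0.1,0,0,0,0,0.5],
])

```text
time_s: 15.0
position: [634.8, 67.7, 25.5]
tool_rot: [1.0, -0.021, 0.0, 0.001]
force: [-0.2, -12.7, 2.8]
finger_gap: 0.169
```

Emit:
send_rows([
  [0,-0.03,0,0,0,0,0.5],
  [0,-0.03,0,0,0,0,0.5],
  [0,-0.03,0,0,0,0,0.5],
])

```text
time_s: 15.3
position: [634.8, 67.9, 25.6]
tool_rot: [1.0, -0.021, 0.0, 0.001]
force: [-1.0, -12.5, 2.2]
finger_gap: 0.17
```

Emit:
send_rows([
  [0,-0.02,0,0,0,0,0.5],
  [0,-0.02,0,0,0,0,0.5],
  [0,-0.02,0,0,0,0,0.5],
  [0,-0.02,0,0,0,0,0.5],
])

```text
time_s: 15.7
position: [634.8, 68.0, 25.6]
tool_rot: [1.0, -0.021, 0.0, 0.001]
force: [-0.4, -13.1, 2.6]
finger_gap: 0.171
```

Emit:
send_rows([
  [0,0.1,0,0,0,0,0.5],
  [0,0.2,0,0,0,0,0.5],
  [0,0.3,0,0,0,0,0.5],
  [0,0.4,0,0,0,0,0.5],
  [0,0.5,0,0,0,0,0.5],
  [0,0.6,0,0,0,0,0.5],
  [0,0.8,0,0,0,0,0.5],
  [0,1.0,0,0,0,0,0.5],
  [0,1.4,0,0,0,0,0.5],
  [0,1.8,0,0,0,0,0.5],
])

```text
time_s: 16.7
position: [633.9, 51.3, 25.2]
tool_rot: [1.0, -0.021, 0.0, -0.0]
force: [-0.5, -0.7, -1.9]
finger_gap: 0.17
```

Emit:
send_rows([
  [0,1,0,0,0,0,0.5],
  [0,2,0,0,0,0,0.5],
  [0,3.5,0,0,0,0,0.5],
  [0,5,0,0,0,0,0.5],
  [0,6.5,0,0,0,0,0.5],
  [0,8,0,0,0,0,0.5],
  [0,9,0,0,0,0,0.5],
  [0,9,0,0,0,0,0.5],
])

```text
time_s: 17.5
position: [630.0, -39.8, 25.2]
tool_rot: [1.0, -0.022, 0.0, 0.0]
force: [-0.4, 0.1, -0.5]
finger_gap: 0.169
```

Run:
```python
from h import *
delta([623.6,-193,26],-2.42)
s=bot.observe();im=bot.camera('wrist');cv2.imwrite("pics/w8.png",im)
im=bot.camera("top");cv2.imwrite("pics/t8.png",cv2.resize(im[60:220,20:320],None,fx=2.5,fy=2.5,interpolation=cv2.INTER_CUBIC))
```

```text
t 17.5 pos [630.  -39.8  25.2] shift [ 0.032 15.333 -0.074] rot [ 0.01 -0.   -0.1 ] F [-0.4   0.11 -0.51] gap 0.169
```

View pics/w8.png

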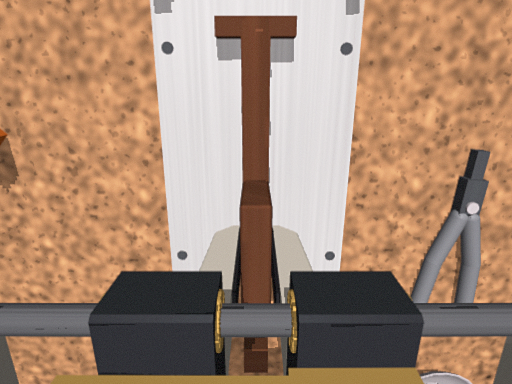

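View pics/t8.png

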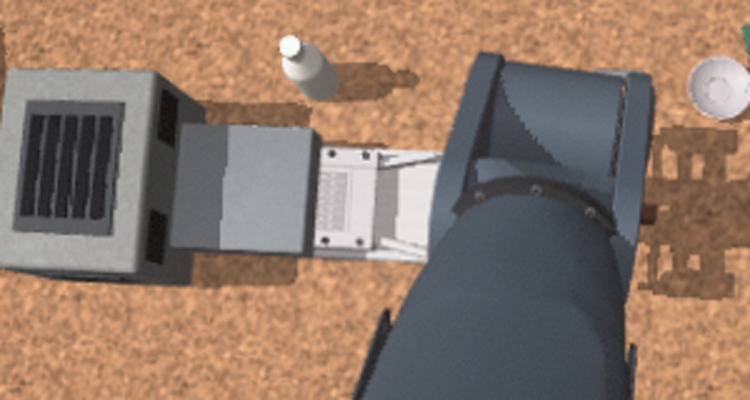

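Emit:
send_rows([
  [0,0,-1,0,0,0,0.5],
  [0,0,-3,0,0,0,0.5],
  [0,0,-5,0,0,0,0.5],
  [0,0,-7,0,0,0,0.5],
  [0,0,-8,0,0,0,0.5],
  [0,0,-8,0,0,0,0.5],
])

```text
time_s: 18.2
position: [630.9, -37.9, 106.9]
tool_rot: [1.0, -0.021, 0.001, 0.0]
force: [0.7, -0.1, -1.5]
finger_gap: 0.172
```

Run:
```python
from h import *
delta([425.5,-225.3,60],-3.6)
```

```text
t 18.2 pos [630.9 -37.9 106.9] shift [-19.75   19.581   4.643] rot [ 0.01 -0.16  1.2 ] F [ 0.7  -0.09 -1.45] gap 0.172
```

Emit:
send_rows([
  [-2,2,0,0,0,0.2,0.5],
  [-4.5,4.5,0,0,0,0.4,0.5],
  [-7,7,0,0,0,0.6,0.5],
  [-9.5,9.5,0,0,0,0.8,0.5],
  [-12,12,0,0,0,1,0.5],
  [-14.5,14.5,0,0,0,1.2,0.5],
  [-17,17,0,0,0,1.2,0.5],
  [-19,19,0,0,0,1.2,0.5],
  [-19.7,19.6,0,0,0,1.2,0.5],
  [-19.7,19.6,0,0,0,1.2,0.5],
])

```text
time_s: 19.2
position: [424.3, -225.9, 104.8]
tool_rot: [0.999, -0.032, -0.0, -0.0]
force: [0.6, -0.7, -0.3]
finger_gap: 0.166
```

Run:
```python
from h import *
delta([425.5,-225.3,12.2],-3.6)
cv2.imwrite("pics/w9.png",bot.camera('wrist'))
```

```text
t 19.2 pos [ 424.3 -225.9  104.8] shift [ 0.12  -0.061  9.263] rot [-0.03  0.04 -0.12] F [ 0.58 -0.69 -0.26] gap 0.166
```

View pics/w9.png

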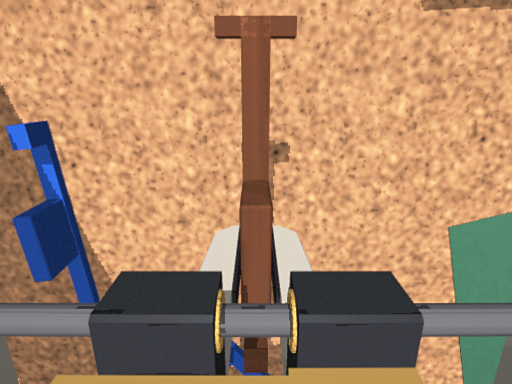

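Emit:
send_rows([
  [0.1,0,1.5,0,0,0,0.5],
  [0.1,0,3.5,0,0,0,0.5],
  [0.1,0,5.5,0,0,0,0.5],
  [0.1,0,7.2,0,0,0,0.5],
  [0.1,0,8.2,0,0,0,0.5],
  [0.1,0,8.7,0,0,0,0.5],
  [0.1,0,9.0,0,0,0,0.5],
  [0.1,0,9.1,0,0,0,0.5],
  [0.1,0,9.15,0,0,0,0.5],
  [0.1,0,9.15,0,0,0,0.5],
])

```text
time_s: 20.25
position: [426.2, -226.0, 14.1]
tool_rot: [0.999, -0.032, 0.0, 0.0]
force: [0.1, -0.1, -1.7]
finger_gap: 0.168
```

Emit:
send_rows([
  [0,0,0.05,0,0,0,0.5],
  [0,0,0.1,0,0,0,0.5],
  [0,0,0.1,0,0,0,0.5],
])

```text
time_s: 20.55
position: [425.9, -225.8, 12.8]
tool_rot: [0.999, -0.032, 0.0, 0.0]
force: [0.9, 1.1, -1.1]
finger_gap: 0.171
```

Emit:
send_rows([
  [0,0,0.03,0,0,0,0.5],
  [0,0,0.06,0,0,0,0.5],
  [0,0,0.06,0,0,0,0.5],
])

```text
time_s: 20.85
position: [425.9, -225.8, 12.2]
tool_rot: [0.999, -0.032, 0.0, 0.0]
force: [0.4, -0.1, 0.4]
finger_gap: 0.167
```

Force in z changed from about −1.3 to +0.4 N, so the stick rests on the bench. Opening gently and rising.

Emit:
send_rows([
  [0,0,0,0,0,0,2],
  [0,0,0,0,0,0,2.5],
  [0,0,0,0,0,0,4],
  [0,0,0,0,0,0,5],
  [0,0,0,0,0,0,6],
  [0,0,0,0,0,0,6],
  [0,0,0,0,0,0,6],
])

```text
time_s: 21.55
position: [425.9, -225.8, 12.1]
tool_rot: [0.999, -0.032, 0.0, 0.0]
force: [0.2, 0.7, -0.6]
finger_gap: 0.628
```

Emit:
send_rows([
  [0,0,-1,0,0,0,6],
  [0,0,-3,0,0,0,6],
  [0,0,-6,0,0,0,6],
  [0,0,-9,0,0,0,6],
  [0,0,-12,0,0,0,6],
  [0,0,-15,0,0,0,6],
  [0,0,-17,0,0,0,6],
  [0,0,-18,0,0,0,6],
  [0,0,-18,0,0,0,6],
])

```text
time_s: 22.45
position: [426.3, -226.0, 193.3]
tool_rot: [0.999, -0.032, 0.001, 0.001]
force: [-0.5, -0.7, 0.2]
finger_gap: 0.647
```

Run:
```python
from h import *
delta([425.5,-225.3,12.2],-3.6)
cv2.imwrite("pics/w10.png",bot.camera('wrist'))
im=bot.camera("top");cv2.imwrite("pics/t10.png",im)
im=bot.camera("scene");cv2.imwrite("pics/s10.png",im)
a=cv2.imread('pics/t10.png')[80:180,80:280];cv2.imwrite('pics/t10c.png',cv2.resize(a,None,fx=4,fy=4,interpolation=cv2.INTER_CUBIC))
```

```text
t 22.45 pos [ 426.3 -226.   193.3] shift [-0.116 -0.087 18.111] rot [ 0.06 -0.11 -0.03] F [-0.45 -0.68  0.16] gap 0.647
```

View pics/w10.png

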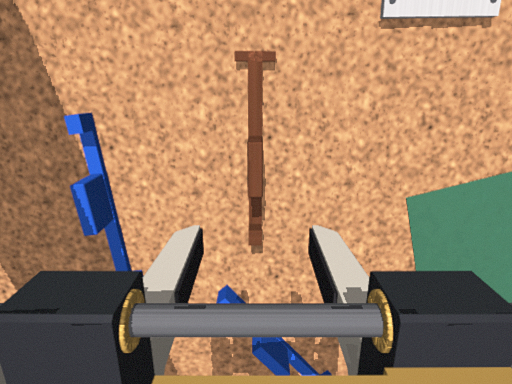

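View pics/t10c.png

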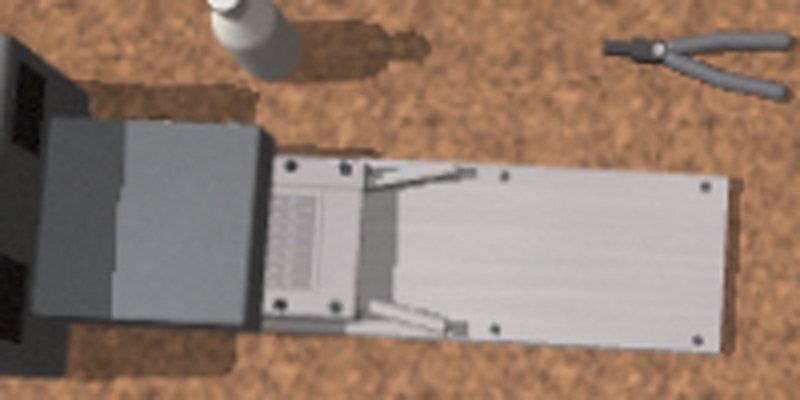

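View pics/s10.png

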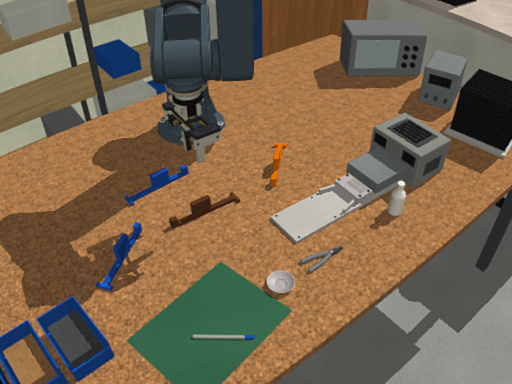

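Run:
```python
from h import *
p=cast("top",[[80+322/4-.375,80+240/4-.375]],20)[0]
f=np.array([.0422,.9991]);print(p,(p[:2]-np.array([628.5,-85.2]))@f-240)
q=np.array([634.8+5.2,68+119.4]);print("tip at hold x",(q-np.array([628.5,-85.2]))@f-240)
print(bot.sign_off())
```

```text
[641.04019044 181.86937764  20.        ] 27.35821123964655
tip at hold x 32.83996000000002
the job is handed in; nothing more can be done
None
```

The panel is home against the hidden stop, and the dark wooden stick is back flat at its original spot on the bench. I handed the job in at about 22.6 s. The sign-off reported no verdict.

- **Push:** I touched the panel only with the stick, pushing along the feeder centre line until the stop's buffer met it. Sliding took about 1–4 N.
- **Press:** The force then rose by about 3 N per mm as the buffer took up. I held 12.5–13.1 N for about 0.7–1 s. No reading exceeded 13.1 N, though I only saw the force at the end of each call.
- **Panel position:** The stick tip stopped at feeder x ≈ 33 mm during the press. After easing off, the panel's rear edge shows through the guard at x ≈ 27 mm. That is inside the 15–45 mm range, and the few mm in between fit the buffer pushing back.
- **Other things:** The last pictures show the cutters, tin, flux bottle and look-alike sticks where they were. The gripper is open and well above the bench, touching nothing.

The plunger travel was not in the robot's readings, so "home" rests on the force rise and the panel's position. Position readings jittered by about 1 mm and force readings by about 1 N.

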